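# Open the grinding-dust filter unit for a filter change

### The arm

A 6-joint arm with a two-finger parallel gripper is mounted at the origin on the work surface. World frame = base frame: x ahead of the robot, y to its left, z up, the work surface at z = 0. Lengths are in m, angles in rad, forces in N, time in s.
With the tool pointing down it reaches from about 0.325 to 0.85 m from the base axis. Payload 4.4 kg.
Tool frame: the origin (TCP) lies midway between the tips of the shut fingers; the grasp point (between the pads) lies env.grip_point_offset behind it (env.grip_point_offset is the distance from the TCP to the grasp point, in m); z points along the fingers, y is the direction in which the jaws open and shut (so a half turn about z gives the same grasp; the last joint's range is limited). The gripper opens to 94 mm and grips with 3 to 60 N. Pads are 16 mm wide; open, the fingers measure 119 mm over their backs; the gripper's body (75 mm by 177 mm) begins 78 mm behind the grasp point.
Start: joints at [-1.312, 0.207, 1.542, -0, 1.393, -0.15], TCP at [0.229, -0.527, 0.205] pointing down, gripper open.
Joint ranges: [-2.73, 2.73], [-0.86, 2.22], [0.23, 2.46], [-1.11, 4.25], [0.08, 2.63], [-2.82, 2.82]. Speed limits (rad/s): [2.79, 2.79, 3.14, 3.14, 3.14, 3.14].

### API

Orientations are given as a unit quaternion [x, y, z, w].
In Python, from bench import env, imaging, workorder, finder gives the robot as it stands.
- The arm moves only by the tool jog_arm, never from a script. Its argument "steps" is a list of rows, each a list of 3 entries, a list of its own where there are three numbers: the gripper command: -1 is shut, 1 is fully open, values between are in proportion, then the shift along the tool's x, y, z in m, then the turn, a rotation vector about the tool's x, y, z in rad. A call has 1 to 5 rows; each row is the pose to reach, as a shift and turn from the pose commanded when the call began, along the tool's axes at that moment; what a row does not reach only later rows make up. A row lasts 1/8 s, in which the tool goes at most 62.5 mm and 10.7 degrees, less where a joint would pass 70% of its speed; a pose out of reach is approached as far as the arm can. A call with a gripper value outside its range is refused whole. The fingers move at their own pace and stop on an object; the grip force is fixed at half the most. Time passes only in rows, so rows that repeat a pose let the fingers close. It gives the time, the measured TCP pose, the force and the opening at its end, in the units of the state.
- env.observe(): the state, without advancing time (a new reading comes with each control period).
- imaging.read_camera(name): name is "side" or "top"; returns the picture (480x640x3 uint8, red, green, blue); there is no depth.
- imaging.camera_params(name): a dict with "fx", "fy", "cx", "cy" (pixels), "rvec" (rotation vector, rad) and "tvec" (3), from world to camera coordinates, as OpenCV has them. Camera axes: x right, y down, z forward; pixel columns grow to the right and rows downward; lengths in m; the calibration is good to about 2 mm. A picture is of the moment at which its call begins. camera_params takes no time and is no camera call.
- workorder.finish_job(): hands the job in, once; it reports no verdict.
Trained networks look in the newest picture that a camera, given by its name, has taken for a name from the list of things; names that differ only in an ending like _2 or _b are one class to them, and where a whole thing is asked for, a point or a joint stands for the part that bears it (a point fixed in the world has none). Each returns a list of dicts, best first, with "p" (0 to 1); they miss things now and then, are a little off and sometimes report something else, mostly with a low value. They report only what shows in the picture. A call takes as long as a camera call.
- finder.find_in(camera, thing): "xyz" ([x, y, z] in m, in world coordinates, good to about 4 mm: the middle of the surface that is visible of it).
- finder.place_of(camera, thing): "xyz" ([x, y, z] in m, in world coordinates, good to about 4 mm: a listed point, or the origin of a listed thing).
The state is a dict: "t": time; "joints": joint angles; "qd": joint speeds; "joint_torque": joint torques, N m; "eef_pos": TCP position; "ee_rot": TCP orientation; "ft_force": force on the tool from outside, world axes, zero at the start; "wrist_torque": the same for the moment, N m; "finger_gap": opening from 0.0 (shut) to 1.0 (fully open).
Only numpy, scipy, OpenCV 4.12 (cv2) and the standard library are available. Lean on these libraries where they do the work, as an engineer would, in place of code of your own. Each camera call takes 0.05 s, during which the arm holds its last target.

### The job

Open the dust filter unit for a filter change: press the red release button so that the lid pops up, steady the lid and swing it right back until it rests on its stop without letting it slam. Then unlock the filter's bayonet cover by its yellow grip with a quarter turn anticlockwise, lift it straight off, and lay it down gently, flat and grip upwards, inside the shallow blue tray. Leave the lid open and do not disturb anything else on the bench.

Things in the scene. Friction and masses are not known exactly. Their poses are not given: they have to be found in the camera images.
- unit: pale green bench-top dust filter unit, fixed, 350 long (x) x 220 wide (y), flat deck 100 mm above the bench. Origin: on the bench under it; +x points to its rear (hinge, motor), -x to its front panel and red button, z up. Filter axis at x = 25, y = 0; lid hinge line at x = 115, z = 106, along y
- neck (a point): centre of the cover's seat, the top of the round filter neck, 112 mm above the bench, on the filter axis. Two aluminium bayonet claws stand on its +x and -x sides (unit's axes), 35 degrees to either side, radius 53 to 71, top 126 above the bench, each closed at its clockwise end. Two steel stop pins (radius 64, top 126) stop the cover's ears at about 95 degrees of turn
- release_pad (a point): middle of the top of the red release button, a flat pad 45 long (x) x 50 wide (y), 118 mm above the bench, 50 mm in front (-x) of the lid's front wall. Front arm of a rocker latch; its steel hook, 35 mm nearer the lid, top 148 above the bench, holds the lid shut. Press it straight down about 8 mm; 5 N takes it fully down
- release (a joint): rocker latch angle, rad: 0 at rest, 0.22 with the button fully down; the hook lets go of the lid at about 0.14; springs back
- lid (a joint): lid angle, rad: 0 shut; about 0.75 after popping up (a spring leaf throws it up in about a second, then only props it there); balance point about 1.2; 1.75 on its rear stop. Damped hinge: past the balance point it goes back by its own weight and stays on the stop. 0.32 kg; 2 N at the rim swings it further open
- lid_hinge (a point): point on the lid's hinge line, mid-width, fixed to the unit 106 mm above the bench; hinge line runs along the unit's y axis
- lid_rim (a point): middle of the lower front edge (rim) of the lid, 180 mm from the hinge line, moves with the lid. The lid is a green sheet-metal hood 180 long x 170 wide x 65 high, 4 mm walls, open below, with a clear window in its roof; shut, it hides the bayonet cover below. It opens upward and towards the unit's +x
- cover: loose black bayonet cover, 0.22 kg; disc 100 mm across, 10 thick, two ears (6 thick, radius 60) along its +x and -x, yellow grip bar 84 long (x) x 16 wide (y) on top, bar top 38 above origin. Origin: centre of the disc's underside; a 74 mm spigot goes 8 mm lower. Starts locked, its x along the unit's x, ears under the claws (2 mm play); freed by turning 65 to 95 degrees anticlockwise from above
- cover_grip (a point): middle of the cover's yellow grip bar, 26 mm above the cover's origin
- tray: shallow blue sheet-metal tray 200 x 200, 28 mm high, 3 mm walls and floor, 1.2 kg, to the left or the right of the unit; origin: centre of its underside
- bin: bystander: grey plastic bin 200 (x) x 170 (y), 75 high, on the other side of the unit; origin: centre of its underside
- cup_wheel: bystander: red-brown cup grinding wheel, 100 mm wide, 40 high, in the bin; origin: centre of its underside
- spare_filter: bystander: spare filter cartridge standing upright, cream pleats between black end caps, 100 mm in diameter, 92 high; origin: centre of its underside
- oil_bottle: bystander: orange oil bottle, 68 mm in diameter, 190 high; origin: centre of its underside
- wrench: bystander: steel wrench 150 mm long lying in the bin; origin: middle of its underside
- square: bystander: flat steel L-shaped square, 150 x 110, 6 thick; origin: underside of the short arm's middle
- grease_tin: bystander: steel grease tin standing upright, 70 mm in diameter, 85 high; origin: centre of its underside

How it is judged:
By the outcome, as a careful person would: the job done as asked, in the order asked, and still so for the second after the job is handed in, with the robot touching nothing.
It also fails if it takes over 61 s, if anything falls off the work surface, if the arm or the gripper's body presses on something with over 40 N, if the wrist force passes 120 N, or if a joint passes its speed limit or range.

## Working session

There is one attempt and no reset: what is moved stays moved. The work goes in short steps, Python scripts to look and compute and a tool call to move; the robot and the scene stay as the last step left them, time stands still between calls to the robot, and variables do not carry over. Pictures are saved under pics/ and viewed, and the job is handed in when it is done.

Besides the shell and the picture viewer there is one more tool, called as name(argument=value, ...), one argument or row to a line, values as JSON. jog_arm: Moves the arm, as the interface text tells. Its arguments: {"type":"object","properties":{"steps":{"type":"array"}},"required":["steps"]}

```bash
ls; mkdir -p pics; python3 - <<'E'
from bench import env, imaging, workorder, finder
import cv2
for c in ("top","side"):
    im=imaging.read_camera(c); cv2.imwrite(f"pics/{c}0.png",im[:,:,::-1])
    for th in ("unit","neck","release_pad","lid_hinge","lid_rim","tray"):
        r=finder.place_of(c,th); print(c,th,[(d["p"],[round(float(v),4) for v in d["xyz"]]) for d in r[:2]])
print(env.observe(), env.grip_point_offset)
E
```

```text
pics
top unit []
top neck []
top release_pad [(0.81, [0.4444, 0.0052, 0.1195])]
top lid_hinge [(0.86, [0.6699, -0.0209, 0.1053])]
top lid_rim [(0.96, [0.4927, 0.0027, 0.0961])]
top tray [(0.64, [0.4798, -0.3448, 0.0002]), (0.51, [0.4758, 0.3603, -0.0003])]
side unit [(0.69, [0.5597, -0.0078, -0.0008]), (0.3, [0.4854, 0.3621, -0.0004])]
side neck [(0.74, [0.4725, 0.3136, 0.0061])]
side release_pad [(0.63, [0.4433, 0.0031, 0.1195])]
side lid_hinge []
side lid_rim [(0.58, [0.4903, -0.0, 0.1022])]
side tray [(0.95, [0.4795, -0.3366, 0.0002])]
{'t': 0.7, 'joints': array([-1.31152454e+00,  2.06567040e-01,  1.54148174e+00,  2.91195917e-06,
        1.39351156e+00, -1.50507971e-01]), 'qd': array([ 1.94612670e-03, -1.37869950e-04, -7.13536153e-04,  6.23506655e-04,
        4.03081961e-04,  2.45068302e-05]), 'joint_torque': array([-5.34890714e-04, -3.70758533e+01, -2.81689543e+01,  6.99011679e-02,
        2.74035375e-02, -5.15484956e-06]), 'eef_pos': array([ 0.22907314, -0.52741067,  0.20547408]), 'ee_rot': array([9.79083448e-01, 2.03459090e-01, 2.30920663e-06, 1.60542398e-05]), 'ft_force': array([ 0.23031861, -0.29795776, -0.4268216 ]), 'wrist_torque': array([-0.01372525, -0.01964591,  0.01142877]), 'finger_gap': 0.9992679143071196} 0.0188
```

View pics/top0.png

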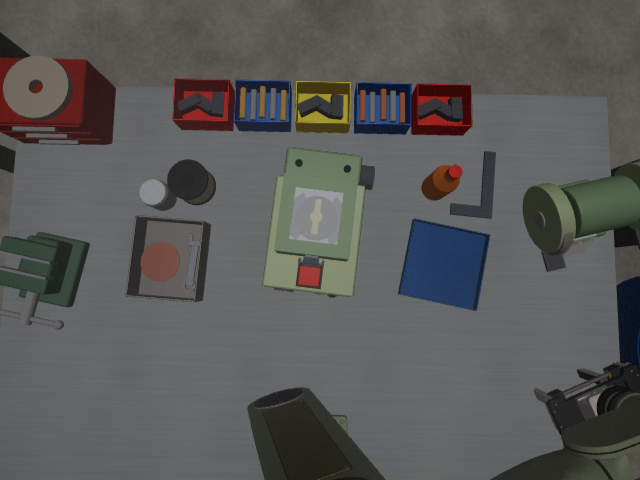

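View pics/side0.png

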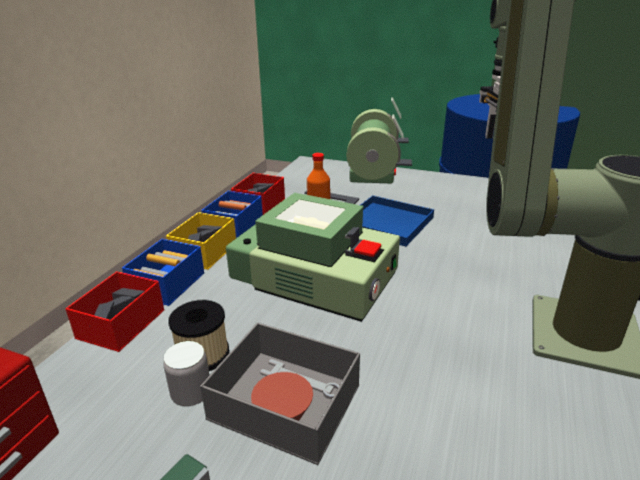

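The top view shows the unit in the middle, with the red button at about (310,273) and the roof window at (316,216). The blue tray is on the right at (445,264) and the bin on the left. Next I refine the unit's and tray's poses by reprojecting model outlines.

```bash
cat > h.py <<'E'
import numpy as np, cv2
from scipy.spatial.transform import Rotation as R
from bench import env, imaging, workorder, finder
def proj(c,P):
    p=imaging.camera_params(c); K=np.array([[p["fx"],0,p["cx"]],[0,p["fy"],p["cy"]],[0,0,1.]])
    return cv2.projectPoints(np.array(P,float).reshape(-1,3),np.array(p["rvec"],float),np.array(p["tvec"],float),K,None)[0].reshape(-1,2)
def U(pose,P):
    x,y,a=pose; P=np.array(P,float).reshape(-1,3); c,s=np.cos(a),np.sin(a)
    return np.c_[x+c*P[:,0]-s*P[:,1],y+s*P[:,0]+c*P[:,1],P[:,2]]
E
python3 - <<'E'
from h import *
pose=(0.5563,-0.0085,-0.10)
for c in("top","side"):
    im=cv2.imread(f"pics/{c}0.png")
    big=cv2.resize(im,None,fx=4,fy=4,interpolation=cv2.INTER_CUBIC)
    def rect(x0,x1,y0,y1,z,col,ps=pose):
        q=(proj(c,U(ps,[[x0,y0,z],[x1,y0,z],[x1,y1,z],[x0,y1,z]]))+.5)*4-.5
        cv2.polylines(big,[q.astype(int)],True,col,1)
    rect(-.175,.175,-.11,.11,.1,(0,0,255))
    rect(-.065,.115,-.085,.085,.168,(255,0,255))
    rect(-.1375,-.0925,-.025,.025,.118,(255,255,0))
    rect(-.1,.1,-.1,.1,.028,(0,255,255),(.4797,-.341,-.10))
    x0,y0=(230,130) if c=="top" else (210,150)
    cv2.imwrite(f"pics/ov_{c}.png",big[y0*4:y0*4+600 if c=="side" else y0*4+740, x0*4:x0*4+(800 if c=="side" else 1080)] if c=="side" else cv2.resize(big[y0*4:y0*4+740,x0*4:x0*4+1080],(800,548)))
print(imaging.camera_params("top"))
E
```

```text
{'fx': 443.0275901574142, 'fy': 443.0275901574142, 'cx': 321.4407060284444, 'cy': 233.6369333441576, 'rvec': array([ 2.19227268, -2.15465058,  0.11949874]), 'tvec': array([-0.03333146,  0.55203007,  1.11159135])}
```

View pics/ov_top.png

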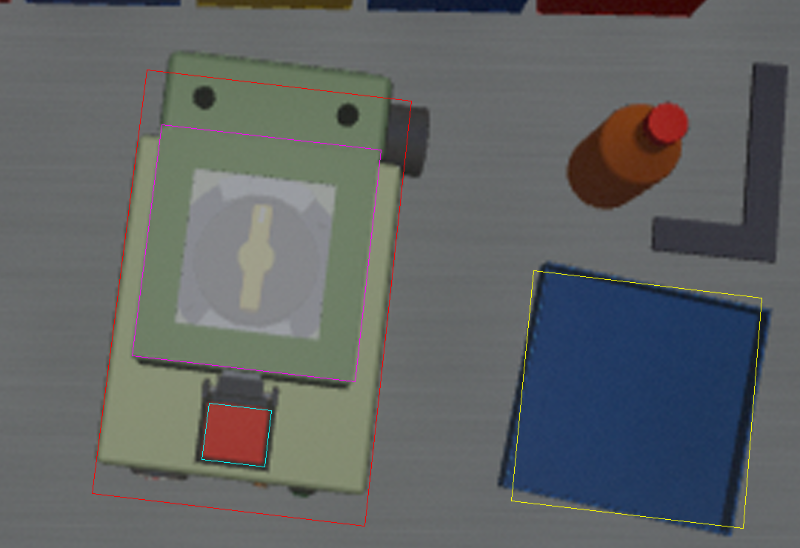

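View pics/ov_side.png

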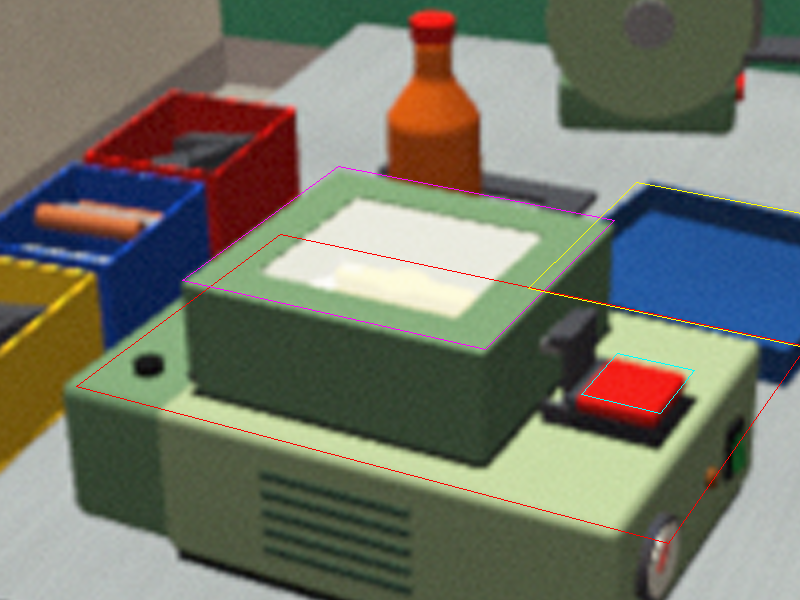

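```bash
cat >> h.py <<'E'
POSE=(0.5563,-0.0085,-0.10)
def down(phi): # tool z down, tool x at angle phi
    return R.from_matrix(np.array([[np.cos(phi),np.sin(phi),0],[np.sin(phi),-np.cos(phi),0],[0,0,-1]]).T.T)
def rel(pos,rot,frm=None):
    if frm is None:
        s=env.observe(); frm=(s["eef_pos"],R.from_quat(s["ee_rot"]))
    p0,r0=frm
    return np.round(r0.inv().apply(np.array(pos)-p0),4), np.round((r0.inv()*rot).as_rotvec(),4)
def upos(x,y,z): return U(POSE,[[x,y,z]])[0]
def st():
    s=env.observe(); print("t",round(s["t"],3),"p",s["eef_pos"].round(4),"q",s["joints"].round(3),"F",s["ft_force"].round(1),"gap",round(s["finger_gap"],3)); return s
E
python3 - <<'E'
from h import *
print(down(.41).as_matrix().round(2), R.from_quat(env.observe()["ee_rot"]).as_matrix().round(3))
print(upos(-.117,0,.165), rel(upos(-.117,0,.165),down(-.1)))
E
```

```text
[[ 0.92  0.4   0.  ]
 [ 0.4  -0.92  0.  ]
 [ 0.    0.   -1.  ]] [[ 0.917  0.398  0.   ]
 [ 0.398 -0.917 -0.   ]
 [-0.     0.    -1.   ]]
[0.43988451 0.00318051 0.165     ] (array([ 0.4047, -0.4027,  0.0405]), array([ 0.    , -0.    ,  0.5098]))
```

jog_arm(
  steps=[
    [-1,[0.405,-0.403,0.0],[0,0,0.51]],
    [-1,[0.405,-0.403,0.0],[0,0,0.51]],
    [-1,[0.405,-0.403,0.0],[0,0,0.51]],
    [-1,[0.405,-0.403,0.0],[0,0,0.51]],
    [-1,[0.405,-0.403,0.0],[0,0,0.51]],
  ],
)

```text
t: 1.32
eef_pos: [0.345, -0.2352, 0.2058]
ee_rot: [0.999, -0.05, 0.001, 0.0]
ft_force: [0.9, 0.1, 1.4]
finger_gap: 0.503
```

```bash
python3 - <<'E'
from h import *
st(); print(rel(upos(-.117,0,.165),down(-.1)))
E
```

```text
t 1.325 p [ 0.345  -0.2352  0.2058] q [-0.807 -0.144  1.902  0.     1.382  0.865] F [0.9 0.1 1.4] gap 0.503
(array([ 0.0703, -0.2468,  0.0407]), array([ 0.0006, -0.0012, -0.001 ]))
```

jog_arm(
  steps=[
    [-1,[0.0703,-0.2468,0.03],[0,0,0]],
    [-1,[0.0703,-0.2468,0.03],[0,0,0]],
    [-1,[0.0703,-0.2468,0.03],[0,0,0]],
    [-1,[0.0703,-0.2468,0.03],[0,0,0]],
    [-1,[0.0703,-0.2468,0.041],[0,0,0]],
  ],
)

```text
t: 1.95
eef_pos: [0.4402, 0.0049, 0.1648]
ee_rot: [0.999, -0.047, 0.001, -0.0]
ft_force: [0.2, -0.0, 0.3]
finger_gap: 0.006
```

```bash
python3 - <<'E'
from h import *
st(); print(rel(upos(-.117,0,.118),down(-.1)))
for c in ("top","side"):
    cv2.imwrite(f"pics/{c}1.png",imaging.read_camera(c)[:,:,::-1])
E
```

```text
t 1.95 p [0.4402 0.0049 0.1648] q [-1.870e-01 -4.800e-02  1.904e+00  1.000e-03  1.285e+00  1.478e+00] F [ 0.2 -0.   0.3] gap 0.006
(array([-0.0002,  0.0017,  0.0468]), array([-0.0005, -0.0017,  0.0064]))
```

View pics/side1.png

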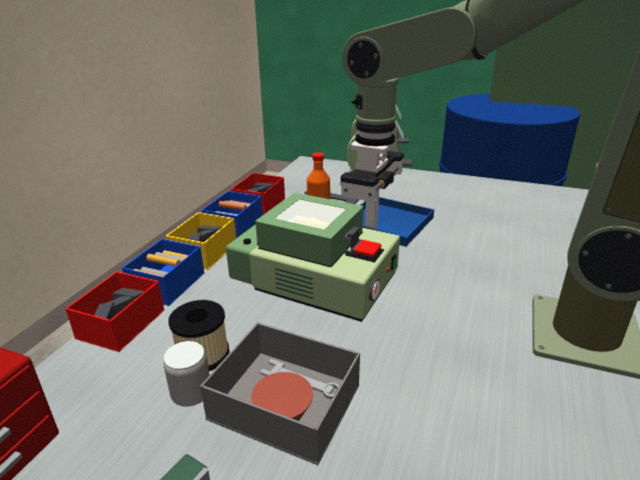

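```bash
python3 - <<'E'
from h import *
s=st(); print(proj("side",[s["eef_pos"],upos(-.115,0,.118)]),proj("top",[s["eef_pos"],upos(-.115,0,.118)]))
for c in ("top","side"):
    cv2.imwrite(f"pics/{c}2.png",imaging.read_camera(c)[:,:,::-1])
E
```

```text
t 2.05 p [0.4379 0.0025 0.163 ] q [-1.920e-01 -4.800e-02  1.907e+00 -1.000e-03  1.286e+00  1.476e+00] F [-0.8 -0.2 -0.3] gap 0.006
[[371.93397421 226.79077941]
 [369.22176026 245.2748292 ]] [[309.45046991 278.19199925]
 [309.60507926 276.50377795]]
```

View pics/side2.png

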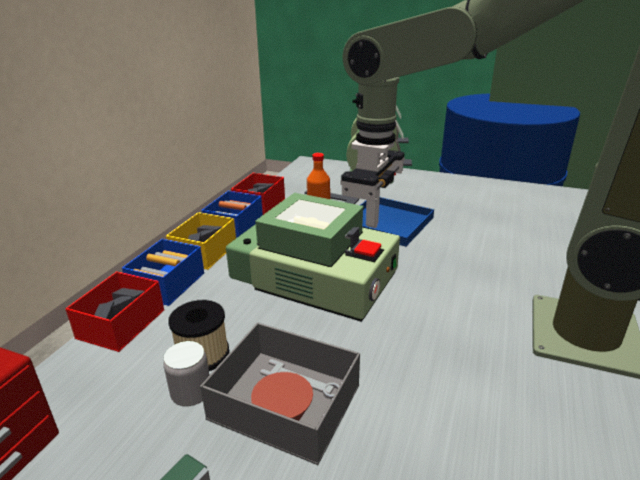

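View pics/top2.png

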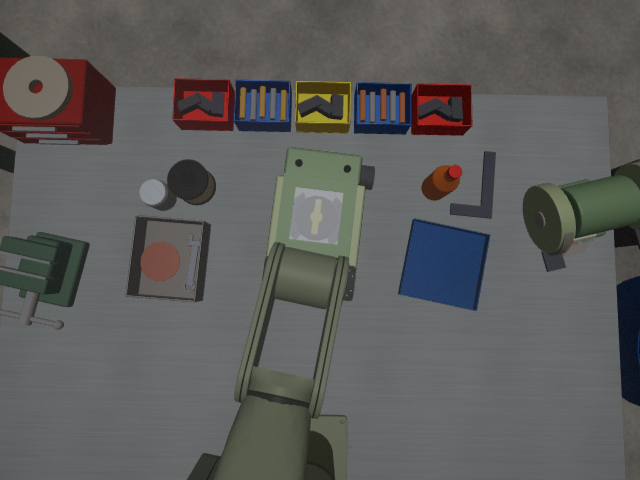

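jog_arm(
  steps=[
    [-1,[0,0,0.035],[0,0,0]],
    [-1,[0,0,0.045],[0,0,0]],
    [-1,[0,0,0.049],[0,0,0]],
    [-1,[0,0,0.052],[0,0,0]],
    [-1,[0,0,0.054],[0,0,0]],
  ],
)

```text
t: 2.78
eef_pos: [0.4372, 0.0006, 0.1112]
ee_rot: [0.999, -0.05, -0.002, 0.001]
ft_force: [-8.3, -1.6, 10.5]
finger_gap: 0.005
```

```bash
python3 - <<'E'
from h import *
st()
cv2.imwrite(f"pics/side3.png",imaging.read_camera("side")[:,:,::-1])
E
```

```text
t 2.775 p [0.4372 0.0006 0.1112] q [-0.195  0.02   1.959 -0.002  1.167  1.477] F [-8.3 -1.6 10.5] gap 0.005
```

View pics/side3.png

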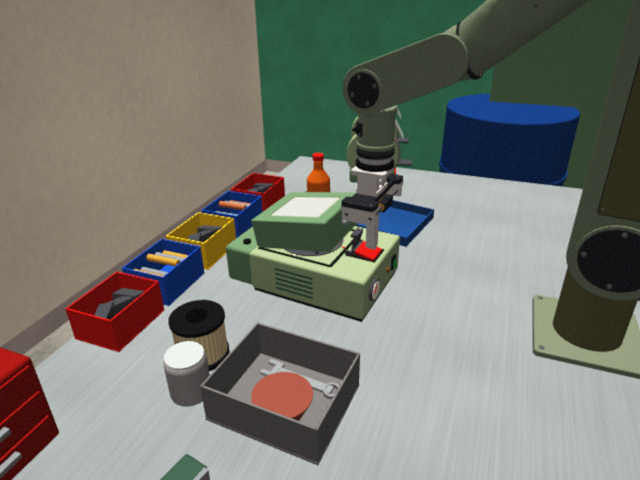

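The lid is already lifting, and there is 8 N of sideways push on the tool, so I ease back and up, clear of it.

jog_arm(
  steps=[
    [-1,[-0.008,0,0],[0,0,0]],
    [-1,[-0.012,0,-0.005],[0,0,0]],
    [-1,[-0.04,0,-0.02],[0,0,0]],
    [-1,[-0.07,0,-0.05],[0,0,0]],
    [-1,[-0.09,0,-0.09],[0,0,0]],
  ],
)

```text
t: 3.45
eef_pos: [0.347, 0.011, 0.2004]
ee_rot: [0.999, -0.05, -0.002, -0.0]
ft_force: [0.5, 0.4, 0.6]
finger_gap: 0.004
```

```bash
python3 - <<'E'
from h import *
st()
cv2.imwrite(f"pics/side4.png",imaging.read_camera("side")[:,:,::-1])
for th in("lid_rim","lid_hinge"): print(th,finder.place_of("side",th))
E
```

```text
t 3.45 p [0.347  0.011  0.2004] q [-0.219 -0.314  2.046  0.     1.412  1.452] F [0.5 0.4 0.6] gap 0.004
lid_rim [{'xyz': [0.5305, -0.0064, 0.2237], 'p': 0.83}]
lid_hinge [{'xyz': [0.6729, -0.0189, 0.1043], 'p': 0.75}]
```

View pics/side4.png

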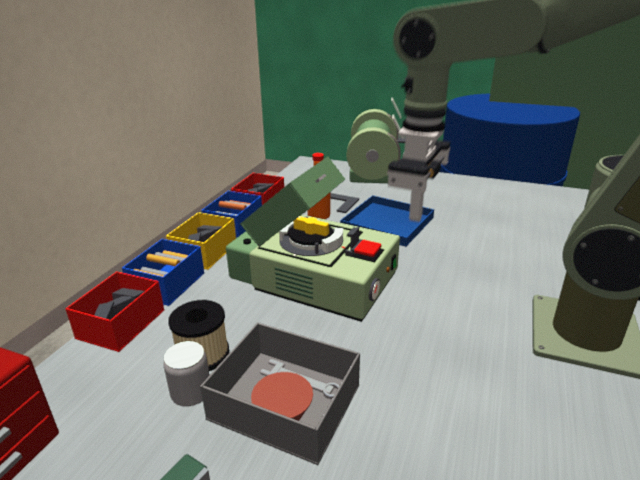

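```bash
cat >> h.py <<'E'
def lidpose(th,r,n=0.03,y=0.0,tilt=None):
    t=th if tilt is None else tilt
    p=upos(.115-r*np.cos(th)+n*np.sin(th), y, .106+r*np.sin(th)+n*np.cos(th))
    M=np.array([[0,1,0],[np.sin(t),0,np.cos(t)],[np.cos(t),0,-np.sin(t)]]).T
    return p, R.from_euler("z",POSE[2])*R.from_matrix(M)
E
python3 - <<'E'
from h import *
p,r=lidpose(.72,.30); print(p, rel(p,r))
E
```

```text
[0.46599324 0.0005609  0.32636957] (array([ 0.1165, -0.0018, -0.123 ]), array([-0.6593,  0.6603, -1.4683]))
```

jog_arm(
  steps=[
    [1,[0.0,0,-0.05],[-0.13,0.13,-0.29]],
    [1,[0.0,0,-0.1],[-0.26,0.26,-0.58]],
    [1,[0.04,0,-0.123],[-0.38,0.38,-0.86]],
    [1,[0.08,-0.001,-0.123],[-0.51,0.51,-1.14]],
    [1,[0.1165,-0.0018,-0.123],[-0.6593,0.6603,-1.4683]],
  ],
)

```text
t: 4.22
eef_pos: [0.467, 0.0012, 0.3224]
ee_rot: [0.909, 0.34, 0.162, 0.18]
ft_force: [0.3, -0.1, 0.3]
finger_gap: 0.5
```

```bash
python3 - <<'E'
from h import *
st()
p,r=lidpose(.72,.30); print(p, rel(p,r))
E
```

```text
t 4.225 p [0.467  0.0012 0.3224] q [-0.034 -0.409  1.944 -0.221  1.168  0.863] F [ 0.3 -0.1  0.3] gap 0.5
[0.46599324 0.0005609  0.32636957] (array([-0.0005,  0.0016, -0.0038]), array([-0.3115,  0.3037, -0.6693]))
```

jog_arm(
  steps=[
    [1,[0,0,0],[-0.06,0.06,-0.14]],
    [1,[0,0.0,0],[-0.13,0.13,-0.28]],
    [1,[0,0,-0.002],[-0.19,0.19,-0.42]],
    [1,[0,0,-0.003],[-0.25,0.25,-0.55]],
    [1,[-0.0005,0.0016,-0.0038],[-0.3115,0.3037,-0.6693]],
  ],
)

```text
t: 4.85
eef_pos: [0.464, 0.0008, 0.3247]
ee_rot: [0.682, 0.607, 0.275, 0.303]
ft_force: [-0.6, 0.4, -0.9]
finger_gap: 0.993
```

```bash
python3 - <<'E'
from h import *
s=st()
p,r=lidpose(.72,.30); print(p, rel(p,r))
for c in("side","top"):
  cv2.imwrite(f"pics/{c}5.png",imaging.read_camera(c)[:,:,::-1])
  for th in("lid_rim",): print(th,finder.place_of(c,th))
E
```

```text
t 4.85 p [0.464  0.0008 0.3247] q [-0.287 -0.751  2.26   0.186  0.808 -0.241] F [-0.6  0.4 -0.9] gap 0.993
[0.46599324 0.0005609  0.32636957] (array([-0.    ,  0.0026,  0.0004]), array([-0.0089,  0.0046, -0.0136]))
lid_rim [{'xyz': [0.5325, -0.0072, 0.2252], 'p': 0.59}]
lid_rim [{'xyz': [0.5357, -0.0013, 0.2229], 'p': 0.78}]
```

View pics/side5.png

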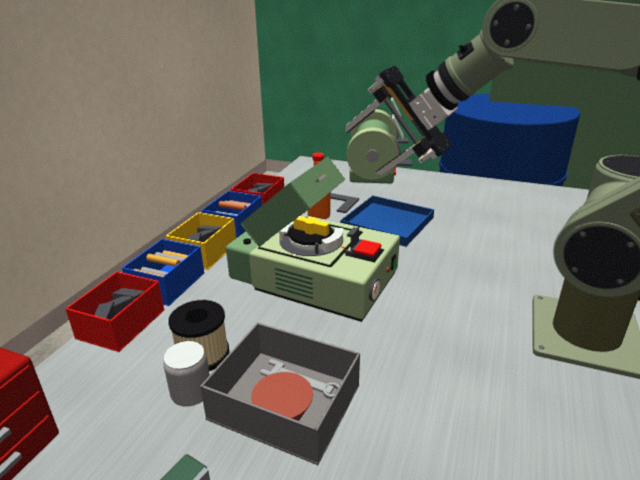

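```bash
python3 - <<'E'
from h import *
im=cv2.imread("pics/side5.png"); big=cv2.resize(im,None,fx=4,fy=4,interpolation=cv2.INTER_CUBIC)
for th,col in((.70,(0,255,255)),(.76,(0,0,255))):
    for y in(-.085,.085):
        pts=[lidpose(th,rr,n,y)[0] for rr,n in((0.005,-.003),(.18,-.003),(.18,.062),(.005,.062))]
        cv2.polylines(big,[((proj("side",pts)+.5)*4).astype(int)],True,col,1)
# open gripper tips when inserted at th=.73
for n in (.03-.047,.03+.047):
    pts=[lidpose(.73,rr,n)[0] for rr in(.14,.22)]
    cv2.polylines(big,[((proj("side",pts)+.5)*4).astype(int)],False,(255,0,255),2)
cv2.imwrite("pics/ov5.png",big[500:1100,800:1600])
E
```

```text
(no output)
```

View pics/ov5.png

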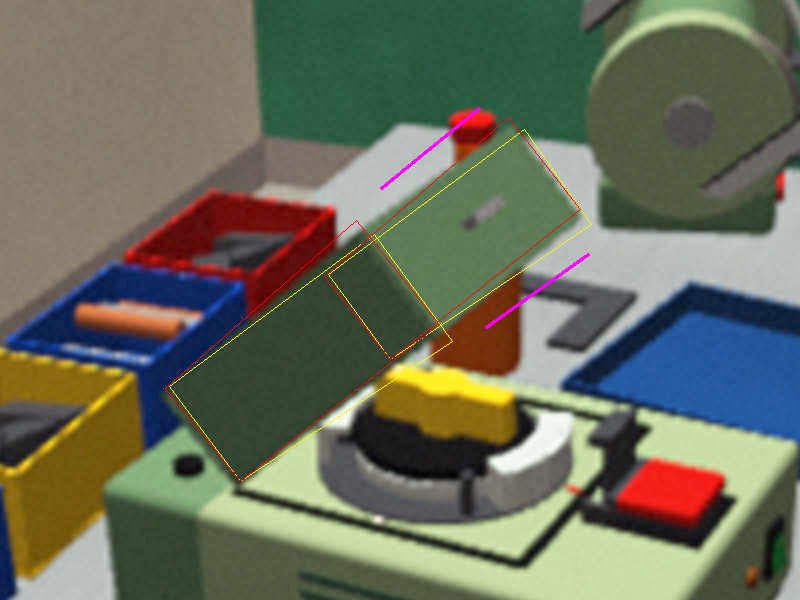

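```bash
python3 - <<'E'
from h import *
st()
for r_ in (.26,.15):
  p,r=lidpose(.745,r_,.031); print(p, rel(p,r))
E
```

```text
t 5.05 p [ 4.642e-01 -3.000e-04  3.258e-01] q [-0.285 -0.749  2.256  0.179  0.81  -0.227] F [-0.6 -0.3 -0.3] gap 1.004
[ 0.50146957 -0.00299861  0.3050604 ] (array([0.0015, 0.0094, 0.0417]), array([ 0.0149,  0.0081, -0.0215]))
[ 0.58192528 -0.0110711   0.2304835 ] (array([0.0024, 0.0078, 0.1517]), array([ 0.0149,  0.0081, -0.0215]))
```

jog_arm(
  steps=[
    [1,[0.0015,0.009,0.03],[0.015,0.008,-0.021]],
    [1,[0.0015,0.009,0.06],[0.015,0.008,-0.021]],
    [1,[0.002,0.008,0.09],[0.015,0.008,-0.021]],
    [1,[0.0024,0.008,0.12],[0.015,0.008,-0.021]],
    [1,[0.0024,0.0078,0.15],[0.015,0.008,-0.021]],
  ],
)

```text
t: 5.68
eef_pos: [0.5828, -0.009, 0.2321]
ee_rot: [0.678, 0.616, 0.27, 0.298]
ft_force: [0.2, 0.2, 0.9]
finger_gap: 0.999
```

```bash
python3 - <<'E'
from h import *
s=st()
cv2.imwrite(f"pics/side6.png",imaging.read_camera("side")[:,:,::-1])
f=(s["eef_pos"],R.from_quat(s["ee_rot"]))
for th in (.745,.85,.95,1.05,1.15,1.25):
  p,r=lidpose(th,.15,.031); a,b=rel(p,r,f); print(th,list(a),list(b))
E
```

```text
t 5.675 p [ 0.5828 -0.009   0.2321] q [-0.216 -0.258  2.177  0.224  0.408 -0.288] F [0.2 0.2 0.9] gap 0.999
0.745 [np.float64(-0.0021), np.float64(-0.0016), np.float64(0.0006)] [np.float64(0.0012), np.float64(-0.0026), np.float64(0.0028)]
0.85 [np.float64(-0.0022), np.float64(0.0139), np.float64(0.0047)] [np.float64(0.1062), np.float64(-0.0025), np.float64(0.0029)]
0.95 [np.float64(-0.0022), np.float64(0.0283), np.float64(0.0101)] [np.float64(0.2062), np.float64(-0.0023), np.float64(0.003)]
1.05 [np.float64(-0.0023), np.float64(0.042), np.float64(0.0169)] [np.float64(0.3062), np.float64(-0.0022), np.float64(0.0032)]
1.15 [np.float64(-0.0024), np.float64(0.055), np.float64(0.025)] [np.float64(0.4062), np.float64(-0.002), np.float64(0.0033)]
1.25 [np.float64(-0.0024), np.float64(0.0671), np.float64(0.0344)] [np.float64(0.5062), np.float64(-0.0019), np.float64(0.0034)]
```

View pics/side6.png

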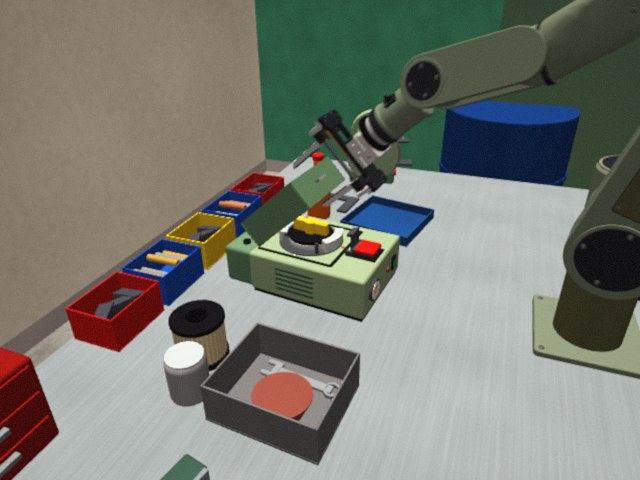

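```bash
cat >> h.py <<'E'
def plan(ths,r0=.15,n=.031,y=0.):
    s=env.observe(); f=(s["eef_pos"],R.from_quat(s["ee_rot"]))
    for th in ths:
        p,r=lidpose(th,r0,n,y); a,b=rel(p,r,f); print(th,a.tolist(),b.tolist())
E
python3 - <<'E'
from h import *
plan((.80,.87,.94,1.0,1.06))
E
```

```text
0.8 [-0.0019, 0.0094, 0.0001] [0.0507, -0.0026, 0.0022]
0.87 [-0.0019, 0.0197, 0.0032] [0.1207, -0.0025, 0.0023]
0.94 [-0.0019, 0.0297, 0.0069] [0.1907, -0.0024, 0.0024]
1.0 [-0.002, 0.0381, 0.0107] [0.2507, -0.0023, 0.0025]
1.06 [-0.002, 0.0462, 0.015] [0.3107, -0.0023, 0.0025]
```

jog_arm(
  steps=[
    [0.7,[-0.001,0.009,0.0],[0.05,0,0]],
    [0.7,[-0.002,0.02,0.003],[0.12,-0.002,0.002]],
    [0.7,[-0.002,0.03,0.007],[0.19,-0.002,0.002]],
    [0.7,[-0.002,0.038,0.0107],[0.25,-0.002,0.002]],
    [0.7,[-0.002,0.046,0.015],[0.31,-0.002,0.002]],
  ],
)

```text
t: 6.35
eef_pos: [0.6235, -0.0153, 0.2568]
ee_rot: [0.717, 0.649, 0.17, 0.189]
ft_force: [-0.7, 0.1, -0.5]
finger_gap: 0.85
```

```bash
python3 - <<'E'
from h import *
s=st(); plan((1.06,1.12,1.18,1.24,1.30,1.35))
cv2.imwrite(f"pics/side7.png",imaging.read_camera("side")[:,:,::-1])
E
```

```text
t 6.35 p [ 0.6235 -0.0153  0.2568] q [-0.186 -0.059  1.811  0.052  0.877 -0.109] F [-0.7  0.1 -0.5] gap 0.85
1.06 [0.0001, -0.0013, 0.0048] [0.0041, 0.0019, 0.0007]
1.12 [0.0001, 0.0076, 0.0069] [0.0641, 0.0019, 0.0007]
1.18 [0.0001, 0.0164, 0.0096] [0.1241, 0.0019, 0.0006]
1.24 [0.0001, 0.025, 0.0128] [0.1841, 0.0019, 0.0006]
1.3 [0.0001, 0.0334, 0.0166] [0.2441, 0.0019, 0.0005]
1.35 [0.0001, 0.0402, 0.02] [0.2941, 0.0019, 0.0005]
```

View pics/side7.png

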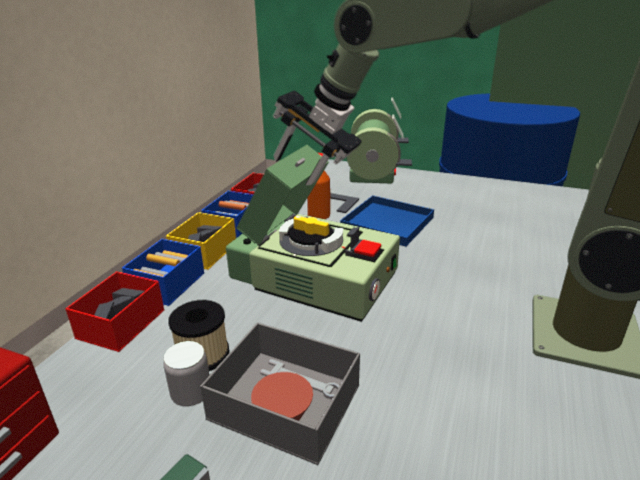

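The lid is following the fingers, which sit either side of the hood at about (310,150). I continue.

jog_arm(
  steps=[
    [0.7,[0,0.0076,0.006],[0.064,0,0]],
    [0.7,[0,0.0164,0.0096],[0.124,0.002,0]],
    [0.7,[0,0.025,0.0128],[0.184,0.002,0]],
    [0.7,[0,0.0334,0.0166],[0.244,0.002,0]],
    [0.7,[0,0.04,0.02],[0.294,0.002,0]],
  ],
)

```text
t: 7.02
eef_pos: [0.668, -0.0199, 0.2591]
ee_rot: [0.737, 0.667, 0.074, 0.083]
ft_force: [-1.2, 0.0, 1.0]
finger_gap: 0.852
```

```bash
python3 - <<'E'
from h import *
s=st(); plan((1.35,1.40,1.45,1.5,1.55,1.6))
cv2.imwrite(f"pics/side8.png",imaging.read_camera("side")[:,:,::-1])
E
```

```text
t 7.025 p [ 0.668  -0.0199  0.2591] q [-0.166  0.214  1.439  0.015  1.266 -0.069] F [-1.2  0.   1. ] gap 0.852
1.35 [0.0002, 0.0001, -0.0001] [0.0018, 0.0008, 0.0004]
1.4 [0.0002, 0.0076, 0.0017] [0.0518, 0.0008, 0.0004]
1.45 [0.0002, 0.0149, 0.0038] [0.1018, 0.0008, 0.0004]
1.5 [0.0002, 0.0222, 0.0063] [0.1518, 0.0008, 0.0003]
1.55 [0.0002, 0.0293, 0.0091] [0.2018, 0.0008, 0.0003]
1.6 [0.0002, 0.0362, 0.0123] [0.2518, 0.0008, 0.0003]
```

View pics/side8.png

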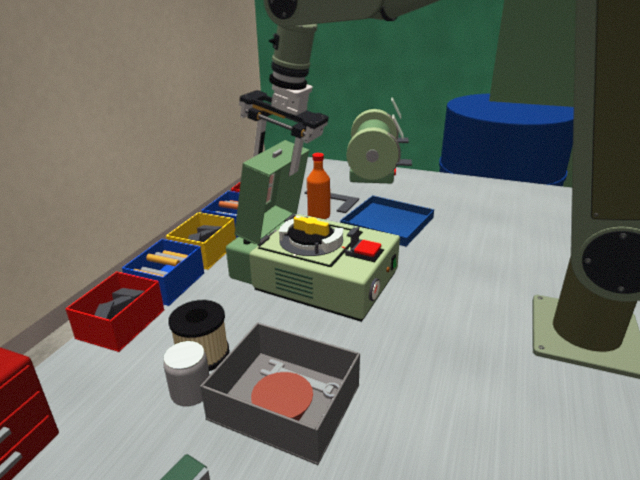

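jog_arm(
  steps=[
    [0.7,[0,0.0076,0.0017],[0.052,0,0]],
    [0.7,[0,0.0149,0.0038],[0.102,0,0]],
    [0.7,[0,0.0222,0.0063],[0.152,0,0]],
    [0.7,[0,0.0293,0.0091],[0.202,0,0]],
    [0.7,[0,0.035,0.012],[0.245,0,0]],
  ],
)

```text
t: 7.7
eef_pos: [0.7046, -0.0236, 0.255]
ee_rot: [0.741, 0.671, -0.007, -0.007]
ft_force: [2.5, 0.2, 0.6]
finger_gap: 0.85
```

```bash
python3 - <<'E'
from h import *
s=st(); plan((1.63,1.66,1.69,1.72,1.74))
E
```

```text
t 7.7 p [ 0.7046 -0.0236  0.255 ] q [-0.155  0.472  1.093 -0.002  1.597 -0.055] F [2.5 0.2 0.6] gap 0.85
1.63 [0.0003, 0.0057, 0.0009] [0.0383, 0.0012, 0.0003]
1.66 [0.0003, 0.0102, 0.0021] [0.0683, 0.0012, 0.0003]
1.69 [0.0003, 0.0146, 0.0034] [0.0983, 0.0012, 0.0002]
1.72 [0.0003, 0.0189, 0.0048] [0.1283, 0.0013, 0.0002]
1.74 [0.0003, 0.0218, 0.0059] [0.1483, 0.0013, 0.0002]
```

jog_arm(
  steps=[
    [0.7,[0,0.0045,0.0008],[0.03,0,0]],
    [0.7,[0,0.009,0.0018],[0.06,0,0]],
    [0.7,[0,0.013,0.003],[0.088,0,0]],
    [0.7,[0,0.017,0.004],[0.115,0,0]],
    [0.7,[0,0.021,0.0055],[0.142,0,0]],
  ],
)

```text
t: 8.32
eef_pos: [0.7249, -0.0256, 0.2488]
ee_rot: [0.739, 0.669, -0.055, -0.06]
ft_force: [-0.4, -0.4, -0.9]
finger_gap: 0.853
```

```bash
python3 - <<'E'
from h import *
s=st(); plan((1.74,1.78,1.80))
cv2.imwrite(f"pics/side9.png",imaging.read_camera("side")[:,:,::-1])
print(finder.place_of("side","lid_rim"))
E
```

```text
t 8.325 p [ 0.7249 -0.0256  0.2488] q [-0.15   0.639  0.867 -0.01   1.798 -0.051] F [-0.4 -0.4 -0.9] gap 0.853
1.74 [0.0002, 0.0014, -0.0001] [0.0056, 0.0015, 0.0]
1.78 [0.0002, 0.0074, 0.0013] [0.0456, 0.0015, 0.0]
1.8 [0.0002, 0.0103, 0.0021] [0.0656, 0.0015, -0.0]
[{'xyz': [0.6972, -0.0191, 0.2841], 'p': 0.58}, {'xyz': [0.5575, -0.0083, -0.0023], 'p': 0.47}, {'xyz': [0.6238, -0.4176, -0.0022], 'p': 0.16}]
```

View pics/side9.png

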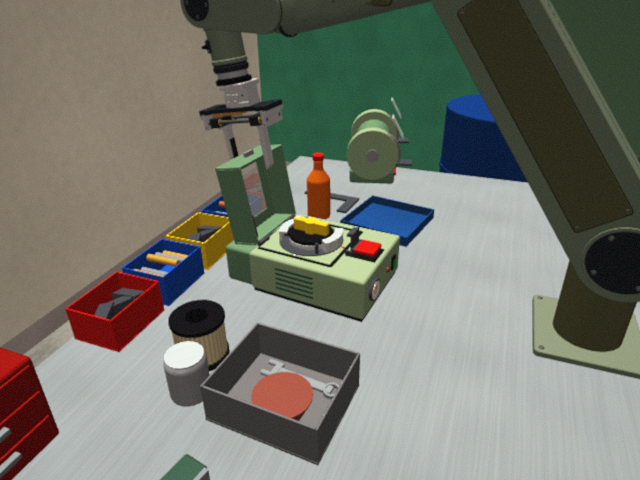

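jog_arm(
  steps=[
    [0.7,[0,0.004,0.0006],[0.025,0,0]],
    [0.7,[0,0.0074,0.001],[0.045,0,0]],
    [0.7,[0,0.009,0.0015],[0.055,0,0]],
  ],
)

```text
t: 8.8
eef_pos: [0.7305, -0.0263, 0.2464]
ee_rot: [0.737, 0.667, -0.076, -0.083]
ft_force: [-10.1, 0.5, 2.9]
finger_gap: 0.849
```

```bash
python3 - <<'E'
from h import *
s=st(); plan((1.74,1.78,1.80))
cv2.imwrite(f"pics/side10.png",imaging.read_camera("side")[:,:,::-1])
print(finder.place_of("side","lid_rim"))
im=cv2.imread("pics/side10.png"); big=cv2.resize(im,None,fx=4,fy=4,interpolation=cv2.INTER_CUBIC)
for th,col in((1.70,(0,255,255)),(1.75,(0,0,255))):
    for y in(-.085,.085):
        pts=[lidpose(th,rr,n,y)[0] for rr,n in((0.005,-.003),(.18,-.003),(.18,.062),(.005,.062))]
        cv2.polylines(big,[((proj("side",pts)+.5)*4).astype(int)],True,col,1)
cv2.imwrite("pics/ov10.png",big[500:1100,720:1520])
E
```

```text
t 8.8 p [ 0.7305 -0.0263  0.2464] q [-0.149  0.71   0.769 -0.013  1.888 -0.052] F [-10.1   0.5   2.9] gap 0.849
1.74 [0.0003, -0.0047, -0.0012] [-0.0565, 0.0011, 0.0006]
1.78 [0.0003, 0.0013, -0.0002] [-0.0165, 0.0011, 0.0006]
1.8 [0.0003, 0.0044, 0.0004] [0.0035, 0.0011, 0.0006]
[{'xyz': [0.6983, -0.0203, 0.2858], 'p': 0.68}, {'xyz': [0.6231, -0.4155, -0.0007], 'p': 0.19}]
```

View pics/ov10.png

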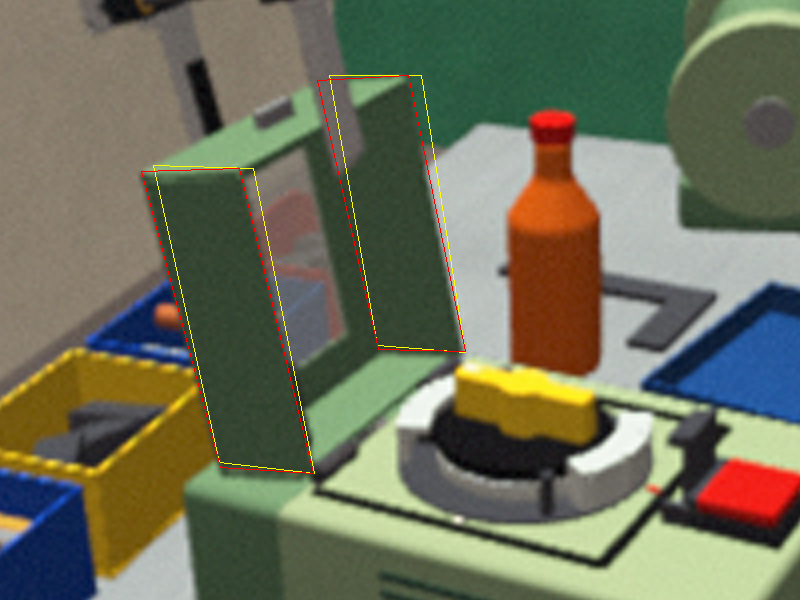

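The lid lies on its stop: the outline fits at 1.75, and the tool felt 10 N against it. I back off and withdraw.

jog_arm(
  steps=[
    [1,[0,-0.008,0],[-0.05,0,0]],
    [1,[0,-0.008,-0.04],[-0.05,0,0]],
    [1,[0,-0.008,-0.09],[-0.05,0,0]],
    [1,[0,-0.01,-0.12],[-0.1,0,0]],
    [1,[0,-0.04,-0.14],[-0.15,0,0]],
  ],
)

```text
t: 9.52
eef_pos: [0.7259, -0.0264, 0.3908]
ee_rot: [0.741, 0.671, -0.022, -0.024]
ft_force: [0.4, -0.9, 0.2]
finger_gap: 0.999
```

```bash
python3 - <<'E'
from h import *
s=st()
t=upos(.025,0,.33); print(rel(t,down(-.1)))
for c in("side","top"):
  cv2.imwrite(f"pics/{c}11.png",imaging.read_camera(c)[:,:,::-1])
  for th in("cover_grip","cover","neck"): print(c,th,finder.place_of(c,th)[:2])
E
```

```text
t 9.525 p [ 0.7259 -0.0264  0.3908] q [-0.154  0.553  0.71  -0.004  1.944 -0.056] F [ 0.4 -0.9  0.2] gap 0.999
(array([ 0.001 , -0.1413,  0.07  ]), array([-0.0506,  0.0512,  1.5708]))
side cover_grip [{'xyz': [0.5776, -0.01, 0.1351], 'p': 0.86}]
side cover [{'xyz': [0.5798, -0.0104, 0.1114], 'p': 0.69}, {'xyz': [0.6466, 0.3974, -0.002], 'p': 0.21}]
side neck [{'xyz': [0.5776, -0.0089, 0.1143], 'p': 0.55}, {'xyz': [0.4826, 0.362, -0.0011], 'p': 0.16}]
top cover_grip []
top cover []
top neck []
```

View pics/side11.png

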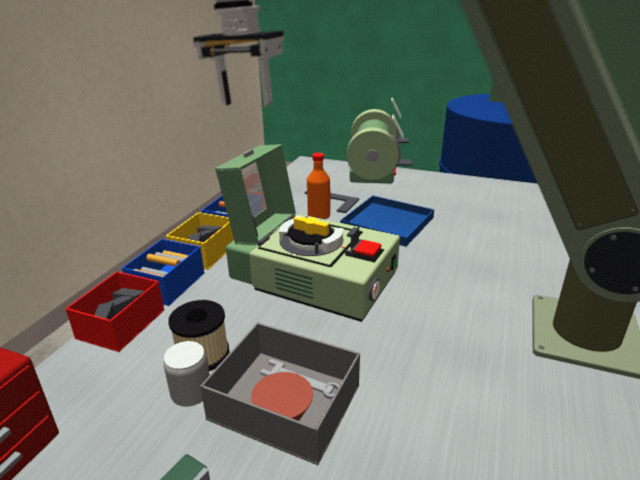

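View pics/top11.png

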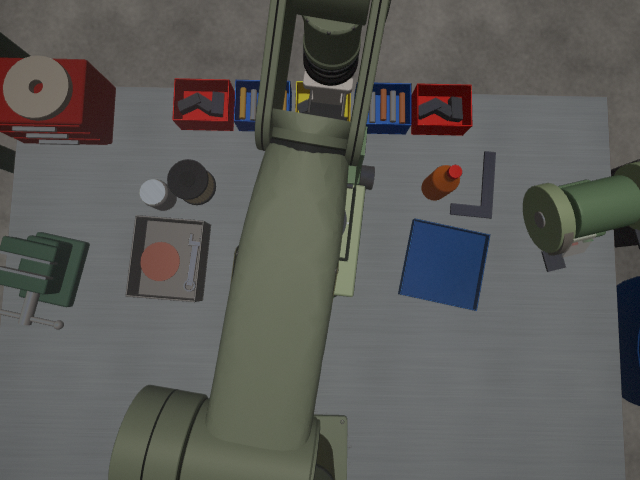

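```bash
python3 - <<'E'
from h import *
im=cv2.imread("pics/side11.png"); big=cv2.resize(im,None,fx=8,fy=8,interpolation=cv2.INTER_CUBIC)
a=np.linspace(0,2*np.pi,60)
def pl(P,col,cl=True): cv2.polylines(big,[((proj("side",P)+.5)*8).astype(int)],cl,col,1)
C=(.5805,-.0105,-.10)
pl(U(C,np.c_[.05*np.cos(a),.05*np.sin(a),a*0+.122]),(0,255,255))
pl(U(C,[[-.042,-.008,.15],[.042,-.008,.15],[.042,.008,.15],[-.042,.008,.15]]),(0,0,255))
cv2.imwrite("pics/ov11.png",big[200*8:200*8+520,270*8:270*8+680])
s=st(); t=np.array([.5805,-.0105,.30]); print(rel(t,down(-.1)))
E
```

```text
t 9.925 p [ 0.7249 -0.0263  0.3897] q [-0.154  0.555  0.709 -0.004  1.948 -0.056] F [-1.  -0.3 -0.4] gap 1.0
(array([ 0.0015, -0.1385,  0.0997]), array([-0.0553,  0.0553,  1.5711]))
```

View pics/ov11.png

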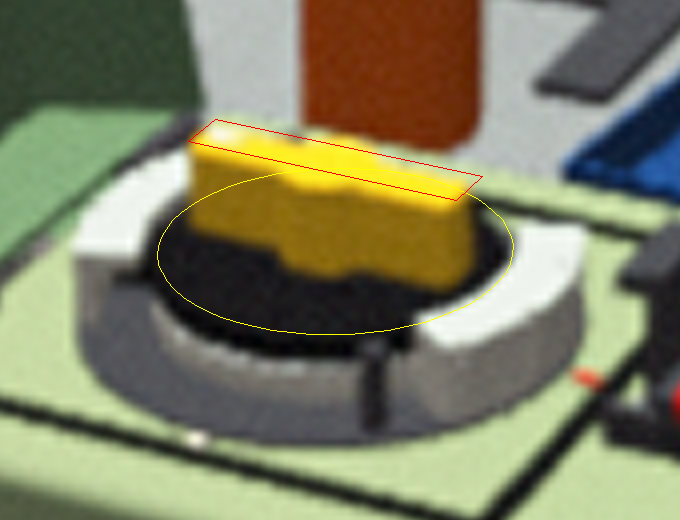

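jog_arm(
  steps=[
    [0.1,[0,-0.05,0.0],[-0.01,0.01,0.18]],
    [0.1,[0,-0.1,0.0],[-0.02,0.02,0.36]],
    [0.1,[0,-0.144,0.02],[-0.03,0.03,0.54]],
    [0.1,[0,-0.144,0.05],[-0.03,0.03,0.72]],
    [0.1,[0,-0.144,0.08],[-0.04,0.04,0.9]],
  ],
)

```text
t: 10.55
eef_pos: [0.5761, -0.0115, 0.3202]
ee_rot: [0.96, 0.279, -0.004, -0.011]
ft_force: [0.3, -1.0, 0.5]
finger_gap: 0.552
```

```bash
python3 - <<'E'
from h import *
s=st(); t=np.array([.5805,-.0105,.20]); print(rel(t,down(-.1)))
E
```

```text
t 10.55 p [ 0.5761 -0.0115  0.3202] q [-0.18   0.157  1.366  0.017  1.636  0.827] F [ 0.3 -1.   0.5] gap 0.552
(array([0.0045, 0.0044, 0.1202]), array([-0.0226,  0.0097,  0.6651]))
```

jog_arm(
  steps=[
    [0.1,[0.001,0.001,0.03],[0,0,0.17]],
    [0.1,[0.002,0.002,0.06],[-0.01,0.005,0.34]],
    [0.1,[0.003,0.003,0.09],[-0.015,0.01,0.5]],
    [0.1,[0.0045,0.0044,0.12],[-0.0226,0.01,0.665]],
    [0.1,[0.0045,0.0044,0.12],[-0.0226,0.01,0.665]],
  ],
)

```text
t: 11.18
eef_pos: [0.5784, -0.01, 0.1975]
ee_rot: [0.999, -0.046, -0.004, -0.001]
ft_force: [-0.5, -0.5, -0.4]
finger_gap: 0.55
```

```bash
python3 - <<'E'
from h import *
s=st(); t=np.array([.5805,-.0105,.1275]); print(rel(t,down(-.1)))
cv2.imwrite("pics/side12.png",cv2.resize(imaging.read_camera("side")[150:270,230:430,::-1],None,fx=4,fy=4,interpolation=cv2.INTER_CUBIC))
E
```

```text
t 11.175 p [ 0.5784 -0.01    0.1975] q [-0.167  0.226  1.535  0.     1.389  1.495] F [-0.5 -0.5 -0.4] gap 0.55
(array([0.0027, 0.0003, 0.07  ]), array([-0.0009,  0.008 ,  0.0081]))
```

View pics/side12.png

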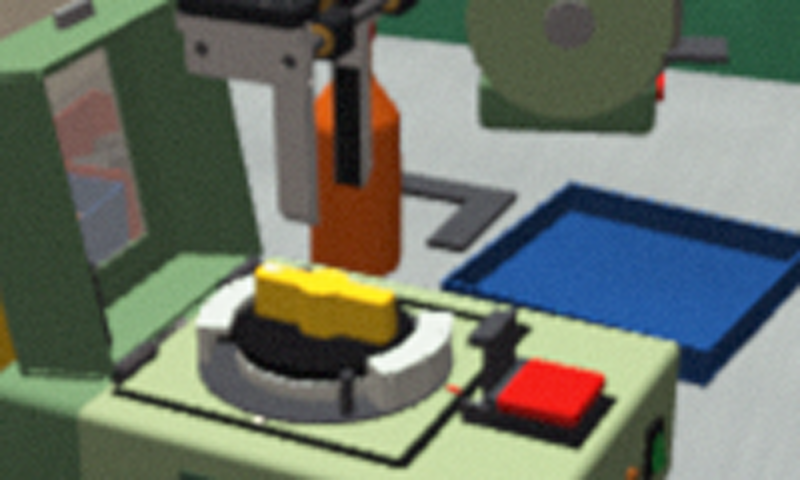

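jog_arm(
  steps=[
    [0.1,[0.0025,0.0003,0.035],[0,0.006,0.006]],
    [0.1,[0.0025,0.0003,0.06],[0,0.006,0.006]],
    [0.1,[0.0025,0.0003,0.069],[0,0.006,0.006]],
    [-0.3,[0.0025,0.0003,0.07],[0,0.006,0.006]],
    [-1,[0.0025,0.0003,0.07],[0,0.006,0.006]],
  ],
)

```text
t: 11.85
eef_pos: [0.5845, -0.0112, 0.1334]
ee_rot: [0.999, -0.05, 0.005, 0.0]
ft_force: [-0.0, -0.2, -0.2]
finger_gap: 0.377
```

```bash
python3 - <<'E'
from h import *
s=st(); t=np.array([.5805,-.0105,.1275]); print(rel(t,down(-.1)))
E
```

```text
t 11.85 p [ 0.5845 -0.0112  0.1334] q [-1.680e-01  2.870e-01  1.598e+00  1.000e-03  1.247e+00  1.502e+00] F [-0.  -0.2 -0.2] gap 0.377
(array([-0.0041, -0.0003,  0.0058]), array([-0.    , -0.0094,  0.0006]))
```

jog_arm(
  steps=[
    [0.0,[0,0,0],[0,0,0]],
  ],
)

```text
t: 11.98
eef_pos: [0.5842, -0.0111, 0.1331]
ee_rot: [0.999, -0.05, 0.004, 0.0]
ft_force: [-0.4, 0.6, -0.3]
finger_gap: 0.447
```

```bash
python3 - <<'E'
from h import *
s=st(); t=np.array([.5805,-.0105,.1275]); print(rel(t,down(-.1)))
cv2.imwrite("pics/side13.png",cv2.resize(imaging.read_camera("side")[150:270,230:430,::-1],None,fx=4,fy=4,interpolation=cv2.INTER_CUBIC))
s=st()
E
```

```text
t 11.975 p [ 0.5842 -0.0111  0.1331] q [-1.680e-01  2.870e-01  1.598e+00  1.000e-03  1.247e+00  1.503e+00] F [-0.4  0.6 -0.3] gap 0.447
(array([-0.0038, -0.0003,  0.0056]), array([-0.0001, -0.009 ,  0.0004]))
t 12.025 p [ 0.584  -0.0111  0.1329] q [-1.680e-01  2.870e-01  1.599e+00  1.000e-03  1.247e+00  1.503e+00] F [-0.4  1.   0.1] gap 0.48
```

View pics/side13.png

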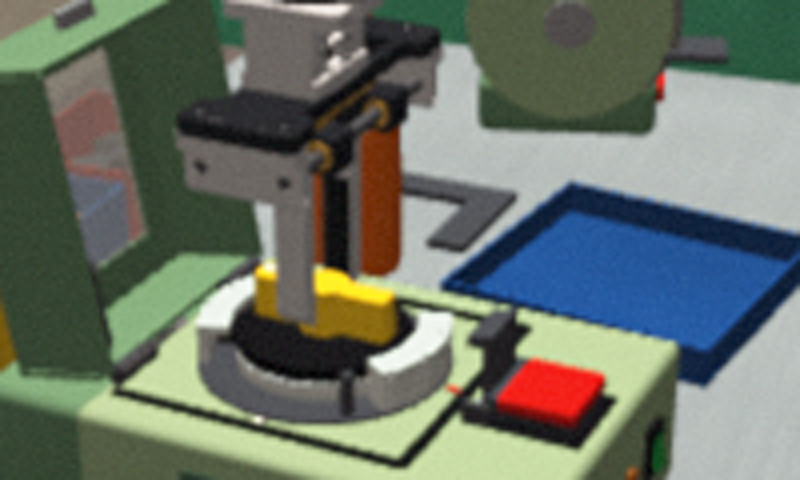

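```bash
python3 - <<'E'
from h import *
s=st(); p=s["eef_pos"]; r=R.from_quat(s["ee_rot"])
def px(P): return ((proj("side",P)+.5-[230,150])*4).round(0).tolist()
h=.094*s["finger_gap"]/2
print("finger corners expected", px([p+r.apply([dx,-h-d,0]) for dx in(-.008,.008) for d in (0,.0125)]))
for cx,cy in((.5805,-.0105),(.578,-.0105),(.584,-.0105)):
  C=(cx,cy,-.1); print(cx,"bar top near corners",px(U(C,[[-.042,.008,.15],[.042,.008,.15],[-.042,.008,.122],[.042,.008,.122]])))
E
```

```text
t 12.025 p [ 0.584  -0.0111  0.1329] q [-1.680e-01  2.870e-01  1.599e+00  1.000e-03  1.247e+00  1.503e+00] F [-0.4  1.   0.1] gap 0.48
finger corners expected [[316.0, 325.0], [305.0, 335.0], [290.0, 319.0], [279.0, 329.0]]
0.5805 bar top near corners [[388.0, 300.0], [254.0, 271.0], [389.0, 346.0], [256.0, 315.0]]
0.578 bar top near corners [[393.0, 301.0], [258.0, 272.0], [393.0, 346.0], [260.0, 316.0]]
0.584 bar top near corners [[382.0, 299.0], [248.0, 270.0], [383.0, 345.0], [250.0, 314.0]]
```

```bash
python3 - <<'E'
import cv2
im=cv2.imread("pics/side13.png"); cv2.imwrite("pics/z13.png",cv2.resize(im[230:390,180:440],None,fx=3,fy=3,interpolation=cv2.INTER_CUBIC))
E
```

```text
(no output)
```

View pics/z13.png

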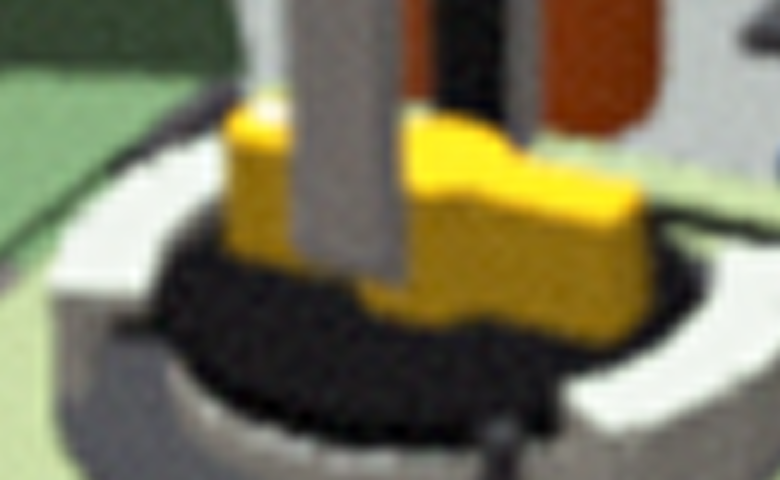

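jog_arm(
  steps=[
    [0.0,[-0.005,0,0.003],[0,-0.009,0]],
    [0.0,[-0.005,0,0.0055],[0,-0.009,0]],
    [0.0,[-0.005,0,0.0055],[0,-0.009,0]],
  ],
)

```text
t: 12.4
eef_pos: [0.5779, -0.0104, 0.1257]
ee_rot: [0.999, -0.05, -0.002, -0.0]
ft_force: [0.1, -0.1, -0.8]
finger_gap: 0.5
```

```bash
python3 - <<'E'
from h import *
s=st(); t=np.array([.579,-.0105,.127]); print(rel(t,down(-.1)))
E
```

```text
t 12.4 p [ 0.5779 -0.0104  0.1257] q [-0.168  0.291  1.61   0.     1.244  1.503] F [ 0.1 -0.1 -0.8] gap 0.5
(array([ 0.0011, -0.0001, -0.0013]), array([-0.0003,  0.0034,  0.0001]))
```

Good. I close the fingers on the bar.

jog_arm(
  steps=[
    [-1,[0.001,0,-0.001],[0,0,0]],
    [-1,[0.001,0,-0.001],[0,0,0]],
    [-1,[0.001,0,-0.001],[0,0,0]],
    [-1,[0.001,0,-0.001],[0,0,0]],
    [-1,[0.001,0,-0.001],[0,0,0]],
  ],
)

```text
t: 13.02
eef_pos: [0.5794, -0.0102, 0.1273]
ee_rot: [0.999, -0.05, -0.001, -0.0]
ft_force: [0.7, 2.5, 1.1]
finger_gap: 0.166
```

```bash
python3 - <<'E'
from h import *
s=st(); print(s["wrist_torque"].round(2)); t=np.array([.579,-.0105,.127]); print(rel(t,down(-.1)))
E
```

```text
t 13.025 p [ 0.5794 -0.0102  0.1273] q [-1.670e-01  2.920e-01  1.606e+00  1.000e-03  1.247e+00  1.503e+00] F [0.7 2.5 1.1] gap 0.166
[ 0.31 -0.02  0.  ]
(array([-0.0003,  0.0003,  0.0003]), array([-0.0008,  0.0023,  0.0003]))
```

jog_arm(
  steps=[
    [-1,[0,0,0],[0,0,-0.1]],
    [-1,[0,0,0],[0,0,-0.22]],
    [-1,[0,0,0],[0,0,-0.36]],
    [-1,[0,0,0],[0,0,-0.5]],
    [-1,[0,0,0],[0,0,-0.64]],
  ],
)

```text
t: 13.65
eef_pos: [0.5793, -0.011, 0.1273]
ee_rot: [0.963, 0.269, -0.001, -0.0]
ft_force: [-0.4, 0.1, 1.0]
finger_gap: 0.171
```

```bash
python3 - <<'E'
from h import *
s=st(); print(s["wrist_torque"].round(2)); t=np.array([.579,-.0105,.127]); print(rel(t,down(-.1)))
E
```

```text
t 13.65 p [ 0.5793 -0.011   0.1273] q [-1.680e-01  2.920e-01  1.606e+00 -1.000e-03  1.247e+00  8.590e-01] F [-0.4  0.1  1. ] gap 0.171
[-0.05 -0.07 -0.06]
(array([-0.    , -0.0006,  0.0003]), array([-3.000e-04,  2.400e-03,  6.445e-01]))
```

jog_arm(
  steps=[
    [-1,[0,0,0],[0,0,-0.15]],
    [-1,[0,0,0],[0,0,-0.3]],
    [-1,[0,0,0],[0,0,-0.45]],
    [-1,[0,0,0],[0,0,-0.6]],
    [-1,[0,0,0],[0,0,-0.76]],
  ],
)

```text
t: 14.28
eef_pos: [0.5793, -0.0115, 0.1272]
ee_rot: [0.795, 0.607, -0.001, -0.0]
ft_force: [-0.8, -1.3, 0.3]
finger_gap: 0.163
```

```bash
python3 - <<'E'
from h import *
s=st(); print(s["wrist_torque"].round(2)); t=np.array([.579,-.0105,.127]); print(rel(t,down(-.1)))
cv2.imwrite("pics/side14.png",cv2.resize(imaging.read_camera("side")[120:270,210:430,::-1],None,fx=3.6,fy=3.6,interpolation=cv2.INTER_CUBIC))
E
```

```text
t 14.275 p [ 0.5793 -0.0115  0.1272] q [-0.168  0.292  1.606 -0.002  1.246  0.098] F [-0.8 -1.3  0.3] gap 0.163
[-0.27 -0.15 -0.1 ]
(array([ 0.0009, -0.0005,  0.0002]), array([-4.0000e-04,  2.9000e-03,  1.4052e+00]))
```

View pics/side14.png

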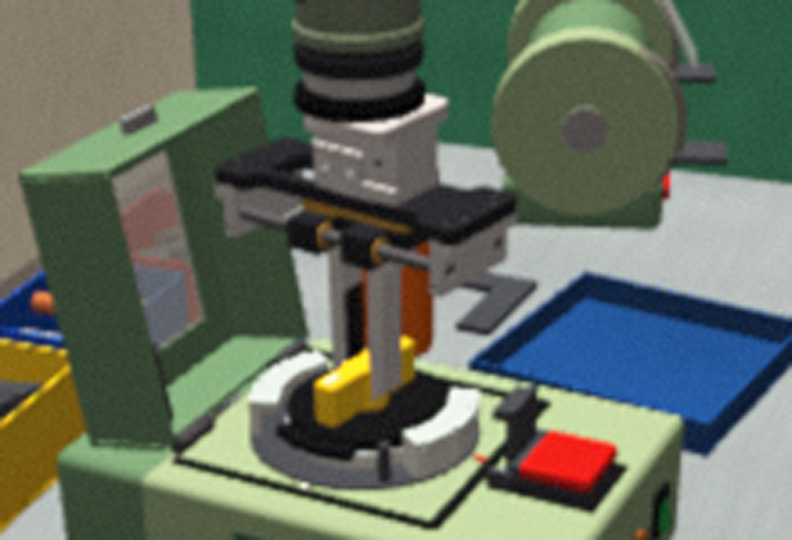

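The bar now lies across the unit (turned about 80°) and its ear is clear of the claws. I lift straight up.

jog_arm(
  steps=[
    [-1,[0,0,-0.006],[0,0,0]],
    [-1,[0,0,-0.015],[0,0,0]],
    [-1,[0,0,-0.03],[0,0,0]],
    [-1,[0,0,-0.055],[0,0,0]],
    [-1,[0,0,-0.09],[0,0,0]],
  ],
)

```text
t: 14.95
eef_pos: [0.5788, -0.0105, 0.2179]
ee_rot: [0.796, 0.605, -0.001, -0.002]
ft_force: [0.4, -0.8, -2.3]
finger_gap: 0.168
```

```bash
python3 - <<'E'
from h import *
s=st(); print(s["wrist_torque"].round(2))
cv2.imwrite("pics/side15.png",imaging.read_camera("side")[:,:,::-1])
for c in ("side",):
  for th in ("tray",): print(finder.place_of(c,th)[:2])
E
```

```text
t 14.95 p [ 0.5788 -0.0105  0.2179] q [-0.168  0.208  1.513  0.     1.424  0.104] F [ 0.4 -0.8 -2.3] gap 0.168
[-0.05 -0.08 -0.03]
[{'xyz': [0.4805, -0.3361, 0.0028], 'p': 0.87}]
```

View pics/side15.png

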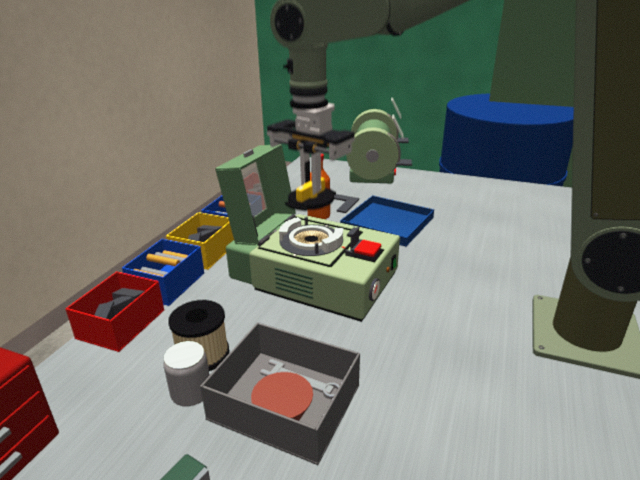

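```bash
python3 - <<'E'
from h import *
imaging.read_camera("top")
for th in ("tray","oil_bottle"): print(finder.place_of("top",th)[:2])
s=st(); t=np.array([.48,-.339,.22]); print(rel(t,down(.6)))
E
```

```text
[{'xyz': [0.4849, -0.3418, -0.0003], 'p': 0.97}]
[{'xyz': [0.6829, -0.3241, -0.0027], 'p': 0.64}]
t 15.2 p [ 0.5789 -0.0105  0.2165] q [-0.168  0.209  1.515  0.     1.421  0.103] F [-0.4 -1.1 -2.4] gap 0.167
(array([-0.343 , -0.0074, -0.0034]), array([-0.0033,  0.0016,  0.6999]))
```

jog_arm(
  steps=[
    [-1,[-0.03,0,-0.005],[0,0,0.07]],
    [-1,[-0.07,-0.002,-0.005],[0,0,0.14]],
    [-1,[-0.11,-0.003,-0.005],[0,0,0.22]],
    [-1,[-0.15,-0.004,-0.005],[0,0,0.3]],
    [-1,[-0.19,-0.005,-0.005],[0,0,0.38]],
  ],
)

```text
t: 15.82
eef_pos: [0.5221, -0.1928, 0.2198]
ee_rot: [0.897, 0.443, -0.002, -0.003]
ft_force: [0.5, -0.1, -3.5]
finger_gap: 0.165
```

```bash
python3 - <<'E'
from h import *
s=st(); t=np.array([.482,-.339,.12]); print(rel(t,down(.6)))
E
```

```text
t 15.825 p [ 0.5221 -0.1928  0.2198] q [-5.090e-01  1.610e-01  1.565e+00 -1.000e-03  1.422e+00  1.450e-01] F [ 0.5 -0.1 -3.5] gap 0.165
(array([-0.1403,  0.0576,  0.0996]), array([-0.0062,  0.0027,  0.3174]))
```

jog_arm(
  steps=[
    [-1,[-0.04,0.016,0.01],[0,0,0.08]],
    [-1,[-0.08,0.032,0.03],[0,0,0.16]],
    [-1,[-0.115,0.047,0.055],[0,0,0.24]],
    [-1,[-0.1403,0.0576,0.08],[-0.006,0.003,0.317]],
    [-1,[-0.1403,0.0576,0.0996],[-0.006,0.003,0.317]],
  ],
)

```text
t: 16.45
eef_pos: [0.4823, -0.3393, 0.1192]
ee_rot: [0.955, 0.296, 0.0, -0.001]
ft_force: [0.2, 0.7, -2.6]
finger_gap: 0.168
```

```bash
python3 - <<'E'
from h import *
s=st(); t=np.array([.482,-.339,.027]); print(rel(t,down(.6)))
for c in("side","top"): cv2.imwrite(f"pics/{c}16.png",imaging.read_camera(c)[:,:,::-1])
s=st()
E
```

```text
t 16.45 p [ 0.4823 -0.3393  0.1192] q [-7.600e-01  3.190e-01  1.587e+00  1.000e-03  1.235e+00  2.100e-01] F [ 0.2  0.7 -2.6] gap 0.168
(array([-0.0001, -0.0003,  0.0922]), array([-0.0009, -0.0009,  0.0002]))
t 16.55 p [ 0.4818 -0.336   0.1179] q [-0.757  0.32   1.59   0.002  1.238  0.21 ] F [-0.8 -0.1 -3. ] gap 0.164
```

View pics/side16.png

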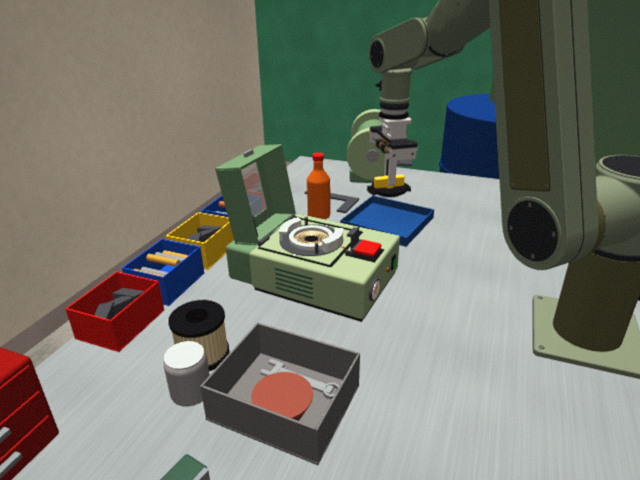

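View pics/top16.png

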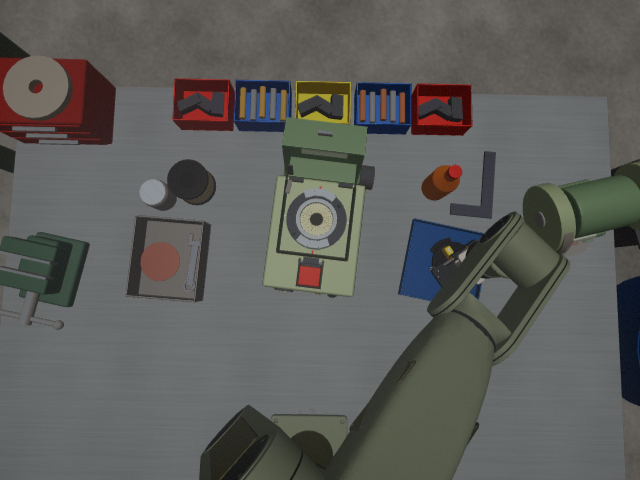

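jog_arm(
  steps=[
    [-1,[0,0,0.02],[0,0,0]],
    [-1,[0,0,0.045],[0,0,0]],
    [-1,[0,0,0.065],[0,0,0]],
    [-1,[0,0,0.078],[0,0,0]],
    [-1,[0,0,0.084],[0,0,0]],
  ],
)

```text
t: 17.18
eef_pos: [0.4848, -0.3384, 0.0379]
ee_rot: [0.955, 0.297, 0.001, 0.001]
ft_force: [0.3, -0.3, -2.4]
finger_gap: 0.169
```

jog_arm(
  steps=[
    [-1,[0,0,0.002],[0,0,0]],
    [-1,[0,0,0.004],[0,0,0]],
  ],
)

```text
t: 17.42
eef_pos: [0.4854, -0.3396, 0.0353]
ee_rot: [0.955, 0.297, 0.002, 0.002]
ft_force: [-0.6, 0.6, -2.4]
finger_gap: 0.167
```

jog_arm(
  steps=[
    [-1,[0,0,0.0015],[0,0,0]],
    [-1,[0,0,0.003],[0,0,0]],
    [-1,[0,0,0.0045],[0,0,0]],
  ],
)

```text
t: 17.8
eef_pos: [0.4849, -0.3392, 0.0302]
ee_rot: [0.955, 0.297, 0.002, 0.002]
ft_force: [-0.6, 0.4, -2.7]
finger_gap: 0.168
```

jog_arm(
  steps=[
    [-1,[0,0,0.001],[0,0,0]],
    [-1,[0,0,0.002],[0,0,0]],
  ],
)

```text
t: 18.05
eef_pos: [0.4848, -0.339, 0.0281]
ee_rot: [0.955, 0.297, 0.002, 0.001]
ft_force: [0.0, 0.1, -2.9]
finger_gap: 0.167
```

jog_arm(
  steps=[
    [-1,[0,0,0.001],[0,0,0]],
    [-1,[0,0,0.002],[0,0,0]],
  ],
)

```text
t: 18.3
eef_pos: [0.4849, -0.339, 0.0263]
ee_rot: [0.955, 0.297, 0.002, 0.001]
ft_force: [-0.9, 0.7, 1.3]
finger_gap: 0.169
```

```bash
python3 - <<'E'
from h import *
s=st()
cv2.imwrite("pics/side17.png",cv2.resize(imaging.read_camera("side")[150:270,310:470,::-1],None,fx=5,fy=5,interpolation=cv2.INTER_CUBIC))
E
```

```text
t 18.3 p [ 0.4849 -0.339   0.0263] q [-0.757  0.44   1.641  0.002  1.057  0.21 ] F [-0.9  0.7  1.3] gap 0.169
```

View pics/side17.png

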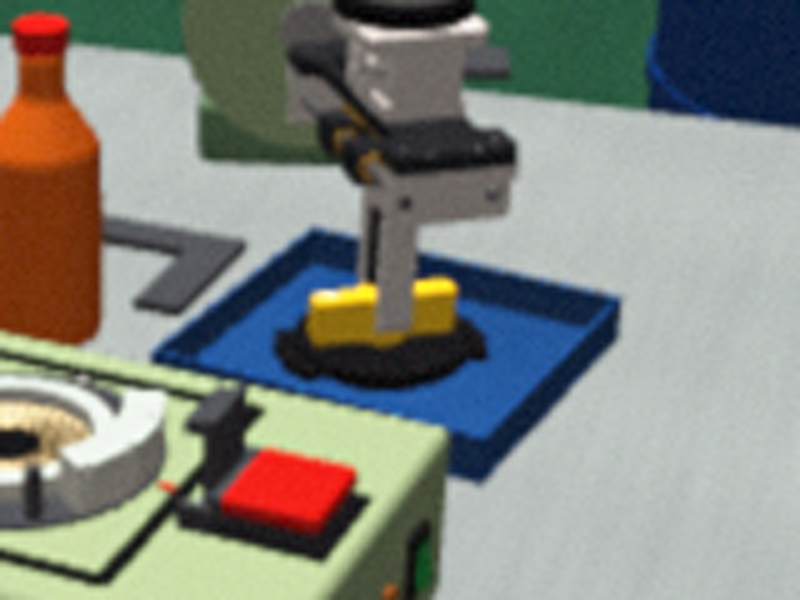

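The force changed sign at z = 0.026, as predicted, so the cover rests on the tray floor. I release it.

jog_arm(
  steps=[
    [-0.3,[0,0,0],[0,0,0]],
    [0.0,[0,0,0],[0,0,0]],
    [0.2,[0,0,0],[0,0,0]],
    [0.2,[0,0,0],[0,0,0]],
  ],
)

```text
t: 18.85
eef_pos: [0.4849, -0.3391, 0.0263]
ee_rot: [0.955, 0.297, 0.002, 0.002]
ft_force: [0.4, -0.0, -0.1]
finger_gap: 0.555
```

jog_arm(
  steps=[
    [0.2,[0,0,-0.01],[0,0,0]],
    [0.2,[0,0,-0.03],[0,0,0]],
    [0.2,[0,0,-0.07],[0,0,0]],
    [0.2,[0,0,-0.12],[0,0,0]],
    [0.2,[0,0,-0.17],[0,0,0]],
  ],
)

```text
t: 19.48
eef_pos: [0.4844, -0.3388, 0.1995]
ee_rot: [0.955, 0.297, 0.002, 0.002]
ft_force: [-0.1, -0.7, 0.4]
finger_gap: 0.603
```

jog_arm(
  steps=[
    [0.2,[-0.05,0,-0.04],[0,0,0]],
    [0.2,[-0.1,0,-0.06],[0,0,0]],
    [0.2,[-0.15,0,-0.06],[0,0,0]],
    [0.2,[-0.18,0,-0.06],[0,0,0]],
    [0.2,[-0.18,0,-0.06],[0,0,0]],
  ],
)

```text
t: 20.1
eef_pos: [0.3343, -0.4421, 0.2576]
ee_rot: [0.955, 0.295, 0.002, 0.003]
ft_force: [0.6, 0.8, 0.3]
finger_gap: 0.598
```

```bash
python3 - <<'E'
from h import *
s=st()
for c in("side","top"):
    cv2.imwrite(f"pics/{c}18.png",imaging.read_camera(c)[:,:,::-1])
    for th in ("cover","lid_rim","tray"): print(c,th,finder.place_of(c,th)[:1])
E
```

```text
t 20.1 p [ 0.3343 -0.4421  0.2576] q [-1.081  0.122  1.532  0.002  1.483 -0.11 ] F [0.6 0.8 0.3] gap 0.598
side cover [{'xyz': [0.4842, -0.3358, 0.0092], 'p': 0.86}]
side lid_rim [{'xyz': [0.6958, -0.0216, 0.283], 'p': 0.91}]
side tray [{'xyz': [0.4794, -0.3377, 0.0023], 'p': 0.74}]
top cover [{'xyz': [0.488, -0.3335, 0.0131], 'p': 0.76}]
top lid_rim [{'xyz': [0.6985, -0.0216, 0.2842], 'p': 0.89}]
top tray []
```

View pics/side18.png

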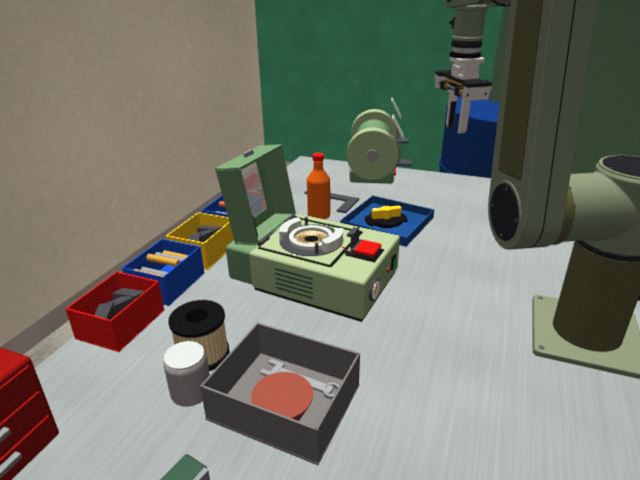

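View pics/top18.png

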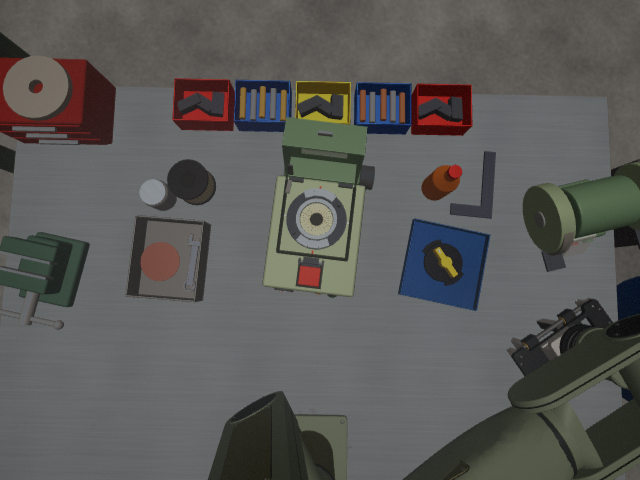

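The cover lies flat in the tray at about (444,263) in the top view, grip upwards. The lid is open against its stop, everything else is where it was, and the arm is clear.

```bash
python3 - <<'E'
from h import *
print(workorder.finish_job()); st()
E
```

```text
the job is handed in; nothing more can be done
None
the job is handed in; nothing more can be done
```

The filter unit is open, its cover is off and lying in the blue tray, and the job was handed in at about 20 s of the 61 s allowed. No verdict is reported.

**What I did:**
- **Lid:** I pressed the red button and the lid popped up. With the open fingers either side of the hood, I swung it back slowly, easing it down past the balance point onto its stop.
- **Cover:** I gripped it by the yellow bar, turned it about 80° anticlockwise and lifted it straight off. I lowered it into the tray in small steps until its weight came off the wrist, then let go.

**Last checks:**
- **Lid:** the finder puts the rim at (0.696 to 0.699, -0.022, 0.283), about 1.72 rad with its usual error. The overlay taken before I backed off fitted 1.75, which is the stop.
- **Cover:** it is flat and grip up, near the middle of the tray. The finder gives (0.484 to 0.488, -0.335).
- **Bench:** nothing else looks moved in the pictures, and the arm is clear.

**Worth noting:**
- While the button was down there was a sideways push of about 8 N on the tool. I eased back and it went.
- On the stop I pressed the lid with about 10 N to confirm it was seated.
- The measured tool position differed from the commanded one by up to 6 mm at the grip. I corrected it against the picture before closing the fingers.
- In the final check the top camera did not find the tray. The side camera did, and the tray is plainly visible in the top picture.

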